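# Proof-pull the eye screw of a strawberry charm on the spring pull tester

### The job

The glued-in eye screw of the strawberry charm is due its proof pull on the bench tester, but the gold squeeze bottle stands in the way of the handle: first lift it out and stand it upright on the floor of the steel tray, beside the jar. Then take the tester's orange stirrup handle, draw the sprung rod out of its tube until the black pointer points at the red set-index, without hauling it well past, and finish while still holding it there steadily with the gripper. Leave the red index as it is set, do not tip the bottle, and leave the jar, cup, tart and waffle models where they are.

Things in the scene. Friction and masses are not known exactly. Their poses are not given: they have to be found in the camera images.
- stand: Spring pull tester, fixed: aluminium base plate 300 x 110 x 10 mm carrying a 27 mm tube (spring inside) with its axis 65 mm above the bench; at its end a red strawberry charm in a vice. Origin: centre of the plate's underside; z up; x runs along the tube from its mouth (x = -132 mm) to the charm; the rod is pulled towards -x. A white graduated plate lies on the tube's -y side, top at 80 mm
- pull_rod: Steel rod, 14 mm thick, with stirrup handle, sliding along the stand's x, outwards to -x, travel 112 mm. Pulling takes 3 N to start and 1.1 N more per cm (9 to 13 N at the index); let go, it springs back. Axes as the stand's; origin on the tube's axis, 65 mm above the stand's origin when fully in, moving with the rod
- handle_grip (a point): Centre of the stirrup's orange hand bar: round, 14 mm thick, 92 mm long, level, along the stand's y, 65 mm above the bench. Between it and the stirrup's yoke (towards the tube) is an opening for a finger: 45 mm from bar centre to yoke, 90 mm wide, open above and below. Pinch it from above, fingers closing along the pull, one on each side of the bar
- pointer_tip (a point): Tip of the black pointer that sticks up out of the slot of the tube and over the white plate, 87 mm above the bench; it moves with the rod
- index_tip (a point): Middle of the edge, facing the pointer, of the red set-index: a red block 12 mm wide (along the stand's x) on the outer edge of the white plate, 87 mm above the bench. The pointer points at it when level with it along the stand's x to within half its width (6 mm). With the rod fully in, the pointer is 55 to 90 mm away on its +x side: the extension needed
- set_index: The red set-index itself, held by its clamp screw; not to be shifted. Origin at the middle of its edge facing the pointer, axes parallel to the stand's
- bottle: Gold squeeze bottle with white cap and short nozzle, standing on the bench just beyond the hand bar, in the path of the pull. Round, 50 mm thick from the foot up to a height of 124 mm, cap 34 mm thick from 133 to 143 mm, nozzle tip at 158 mm; 0.14 to 0.28 kg. Origin: centre of its foot; z up its axis
- tray: Shallow dark steel tray, fixed, 250 (its x) x 160 (its y) x 22 mm, walls and floor 3 mm. Origin: centre of its underside; the floor is 3 mm above the bench. The jar stands in its -x half, the +x half is free
- jar: Yellow jar with red lid in the tray, 50 mm thick, 75 mm high; origin: centre of its foot. To be left alone
- tart: Strawberry tart model, 72 mm wide, 46 mm high; origin: centre of its underside. To be left alone
- cup: Small aluminium measuring cup, 60 mm wide, 45 mm high; origin: centre of its underside. To be left alone
- waffle: White plate, 140 mm wide, with a waffle and strawberry model, 92 mm high; origin: centre of its underside. To be left alone
Things that resemble listed ones, but are neither listed nor needed, are in the scene too. There is more than one size of the bottle; the one meant has the size given above.

How it is judged:
On the way, in this order (a step that is already met when the one before it is completed fails the run):
1. the bottle stands upright on the tray's floor, let go (x of bottle in the frame of tray between -0.105 and 0.105 m and y of bottle in the frame of tray between -0.06 and 0.06 m and z of bottle in the frame of tray below 0.008 m and angle between bottle's own z axis and vertical below 0.06 rad and linear speed of bottle below 0.02 m/s and contact force between the fingers and bottle below 0.1 N), for 0.3 s.
2. the rod is drawn out until the pointer points at the red index and held there by the gripper alone (x of pointer_tip in the frame of index_tip between -0.006 and 0.006 m and contact force between the fingers and pull_rod above 3 N and linear speed of pull_rod below 0.01 m/s and contact force between pull_rod and bottle below 0.2 N and contact force between pull_rod and jar below 0.2 N and contact force between pull_rod and tart below 0.2 N and contact force between pull_rod and cup below 0.2 N and contact force between pull_rod and waffle below 0.2 N), for 0.3 s.
At the end, for the whole second after the job is handed in: The gripper holds the rod (over 3 N between fingers and handle), at rest (under 10 mm/s), with the pointer within 6 mm of the red index along the pull; no other object touches the rod; the bottle stands upright (within 0.06 rad), let go and at rest, on the tray's floor (all of step 1 and all of step 2); the arm keeps its last pose, push and grip.
It fails at once if the rod is pulled more than 12 mm past the red index (x of pointer_tip in the frame of index_tip below -0.012 m).
It fails at once if the red index is shifted by more than 3 mm (distance of set_index from where it was at the start of the episode above 0.003 m).
It fails at once if the bottle is tipped (over 0.6 rad) (angle between bottle's own z axis and vertical above 0.6 rad).
It fails at once if the jar, tart, cup or waffle is moved by more than 25 mm or tipped over (distance of any of jar, tart, cup, waffle from where it was at the start of the episode above 0.025 m or angle between any of jar, tart, cup, waffle's own z axis and vertical above 0.5 rad).
It also fails if it takes over 61 s, if anything falls off the work surface, if the arm or the gripper's body presses on something with over 40 N, if the wrist force passes 120 N, or if a joint passes its speed limit or range.

### The arm

A 7-joint arm with a two-finger parallel gripper is mounted at the origin on the work surface. World frame = base frame: x ahead of the robot, y to its left, z up, the work surface at z = 0. Lengths are in m, angles in rad, forces in N, time in s.
With the tool pointing down it reaches from about 0.35 to 0.9 m from the base axis. Payload 19.9 kg.
Tool frame: the origin (TCP) lies between the finger pads; the fingertips stand 19 mm ahead of it and the grasp point (between the pads) is the TCP; z points along the fingers, y is the line along which they close (so a half turn about z gives the same grasp; the last joint's range is limited). The gripper opens to 94 mm and grips with 3 to 60 N. Pads are 16 mm wide; open, the fingers measure 119 mm over their backs; the gripper's body (75 mm by 177 mm) begins 78 mm behind the grasp point.
Start: joints at [1.141, 0.417, -0.01, 1.614, 0.005, 1.111, -0.053], TCP at [0.236, -0.579, 0.224] pointing down, gripper open.
Joint ranges: [-2.81, 2.81], [-0.39, 2.02], [-1.27, 1.25], [0.06, 2.57], [-1.19, 4.33], [0.19, 2], [-2.82, 2.82]. Speed limits (rad/s): [1.89, 1.89, 2.39, 2.39, 3.01, 3.01, 3.01].

### API

Orientations are given as a 3x3 rotation matrix whose columns are the frame's x, y, z axes.
In Python, from rig import robot gives the robot as it stands. Calls block until the motion is done:
- robot.move_ptp(position, orientation): joint-space move of the TCP to a pose.
- robot.move_linear(position, velocity=0.15, frame=None, threshold=None): straight line of the TCP; frame=None keeps the orientation; velocity is the mean speed in m/s. With threshold (N) it stops when the force on the tool has changed by that much, and returns True; else False.
- robot.goto_joints(angles): joint-space move.
- robot.gripper_to(opening): finger opening in m; the grip force is fixed at half the most; returns when the fingers have stopped.
- robot.pause(seconds).
- robot.ik(position, orientation): joint angles nearest the present ones, or None.
- robot.get_state(): the state.
- robot.grab_frame(name): name is "side" or "top" or "wrist"; returns the picture (420x560x3 uint8, red, green, blue); there is no depth.
- robot.camera_info(name): a dict with "fx", "fy", "cx", "cy" (pixels), "rvec" (rotation vector, rad) and "tvec" (3), from world to camera coordinates, as OpenCV has them. Camera axes: x right, y down, z forward; pixel columns grow to the right and rows downward; lengths in m; the calibration is good to about 2 mm. A picture is of the moment at which its call begins: read the wrist's pose just before it. camera_info takes no time and is no camera call; for the wrist camera it gives the pose at the moment of the call.
A pose or a line that the arm cannot do raises robot.PlanningError and nothing moves.
- robot.sign_off(): hands the job in; it is judged then, once.
The state is a dict: "time": time; "qpos": joint angles; "joint_vel": joint speeds; "effort": joint torques, N m; "ee_pos": TCP position; "tool_rot": TCP orientation; "force": force on the tool from outside, world axes, zero at the start; "moment": the same for the moment, N m; "opening": finger opening in m; "grasp_force": force on a finger pad.
Only numpy, scipy, OpenCV 4.12 (cv2) and the standard library are available. Lean on these libraries where they do the work, as an engineer would, in place of code of your own. Each camera call takes 0.05 s, during which the arm holds its last target. There are 200 camera calls.

## Working session

There is one attempt and no reset: what is moved stays moved. The work goes in short steps, each a Python script; the robot and the scene stay as the last script left them, time stands still between calls to the robot, and variables do not carry over. Pictures are saved under pics/ and viewed, at most 10 in all, crops included, and the job is handed in when it is done.

```bash
mkdir -p pics; ls; cat > h.py <<'E'
import numpy as np, cv2
from rig import robot
def save(img,n): cv2.imwrite('pics/'+n,cv2.cvtColor(img,cv2.COLOR_RGB2BGR))
def ray(ci,u,v):
    R=cv2.Rodrigues(np.array(ci['rvec'],float))[0]; t=np.array(ci['tvec'],float).ravel()
    d=R.T@np.array([(u-ci['cx'])/ci['fx'],(v-ci['cy'])/ci['fy'],1]); return -R.T@t,d
def atz(name,u,v,z,ci=None):
    c,d=ray(ci or robot.camera_info(name),u,v); return c+d*(z-c[2])/d[2]
def tri(obs):
    A=np.zeros((3,3));b=np.zeros(3)
    for n,u,v in obs:
        c,d=ray(robot.camera_info(n),u,v); d/=np.linalg.norm(d);P=np.eye(3)-np.outer(d,d);A+=P;b+=P@c
    return np.linalg.solve(A,b)
def proj(name,p,ci=None):
    ci=ci or robot.camera_info(name);K=np.array([[ci['fx'],0,ci['cx']],[0,ci['fy'],ci['cy']],[0,0,1]])
    return cv2.projectPoints(np.array(p,float).reshape(-1,1,3),np.array(ci['rvec'],float),np.array(ci['tvec'],float),K,None)[0].reshape(-1,2)
E
python3 - <<'E'
from h import *
for n in('side','top'): save(robot.grab_frame(n),n+'1.png'); i=robot.camera_info(n); print(n,ray(i,i['cx'],i['cy']),i['fx'])
s=robot.get_state();print(s['time'],s['tool_rot'],s['force'])
E
```

```text
pics
side (array([0.47107655, 0.78378887, 1.08410356]), array([ 0.09797658, -0.63560621, -0.76577107])) 481.1632204996817
top (array([ 0.48107531, -0.03427179,  1.23213986]), array([ 0.0773936 , -0.00243378, -0.99699765])) 450.533161990983
0.1 [[ 9.25748187e-01  3.78140266e-01 -4.83414368e-04]
 [ 3.78140570e-01 -9.25747634e-01  1.01354685e-03]
 [-6.42568334e-05 -1.12108774e-03 -9.99999370e-01]] [-0.6003562   0.17355638 -0.64601983]
```

View pics/side1.png

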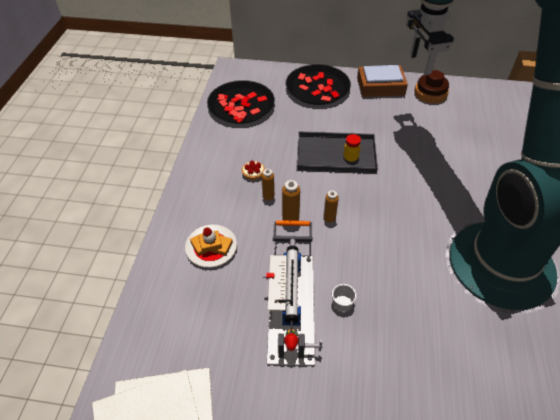

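View pics/top1.png

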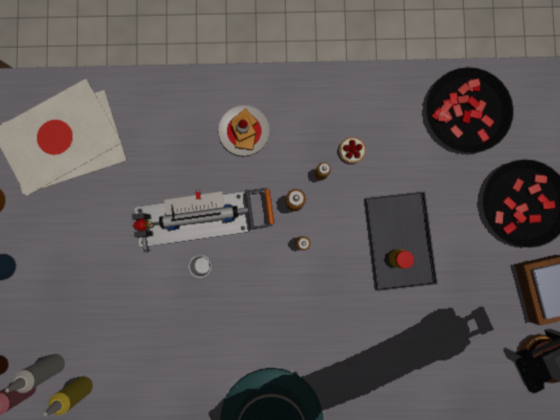

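```bash
python3 - <<'E'
import cv2
a=cv2.imread('pics/top1.png')[155:275,130:330]; cv2.imwrite('pics/topc.png',cv2.resize(a,None,fx=4,fy=4,interpolation=cv2.INTER_CUBIC))
a=cv2.imread('pics/side1.png')[160:310,240:360]; cv2.imwrite('pics/sidec.png',cv2.resize(a,None,fx=4,fy=4,interpolation=cv2.INTER_CUBIC))
E
```

```text
(no output)
```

View pics/topc.png

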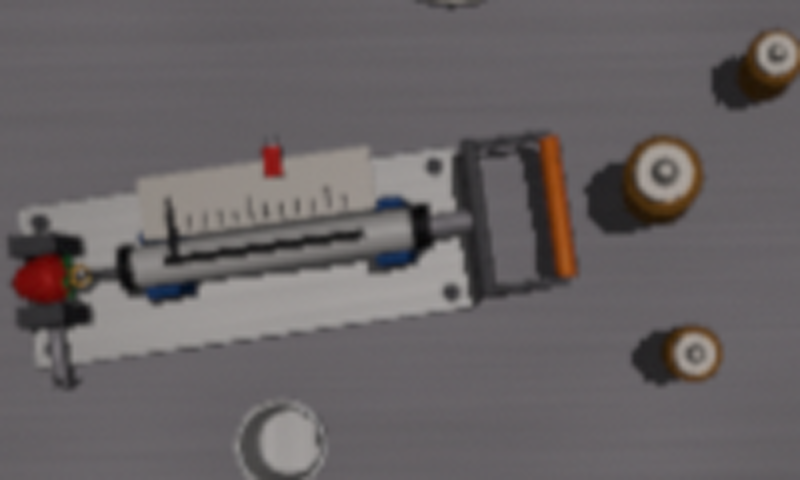

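View pics/sidec.png

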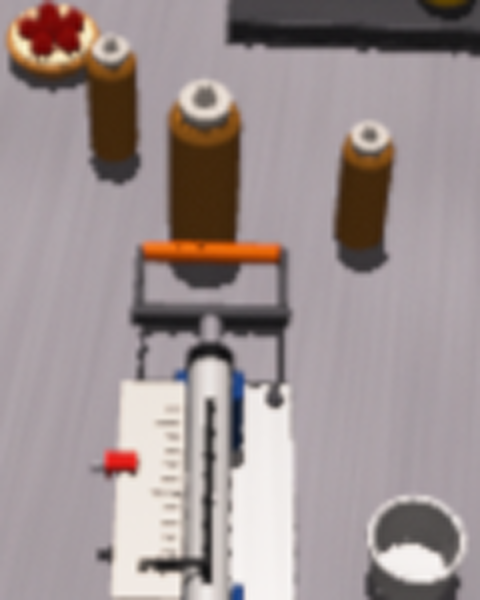

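Top crop: the big bottle has its nozzle at full-image (296,198), about 50 mm wide, just beyond the orange bar (270,207). The lookalikes are the thinner, shorter bottles at (323,171) and (303,243), so I choose the big one. The pointer tip is at about (172,205) and the red index at (198,199).

```bash
python3 - <<'E'
from h import *
f=lambda u,v,z:atz('top',u,v,z)
P=lambda n,p:print(n,np.round(p,4))
P('noz',f(296.5,198,.158)); P('noz tri',tri([('top',296.5,198),('side',291.2,183.8)]))
e1=f(130+549/4,155+138/4,.065);e2=f(130+570/4,155+277/4,.065);P('bar',(e1+e2)/2);P('barends',[e1,e2]);print(np.linalg.norm(e1-e2))
P('bar side',atz('side',240+211/4,160+250/4,.065))
pt=f(172,204.7,.087);ix=f(198.2,199.3,.087);P('ptr',pt);P('ix',ix)
P('ptr side',atz('side',240+142/4,160+566/4,.087));P('ix side',atz('side',240+138/4,160+461/4,.087))
m=f(130+425/4,155+226/4,.065);b=f(130+120/4,155+268/4,.065);a=(b-m)/np.linalg.norm(b-m);P('axis',a);print('ext',(pt-ix)@a,'ptr->bar',((e1+e2)/2-pt)@a)
for c in [(364,197),(424,192),(436,284),(376,290)]:P('tray',f(*c,.022))
P('jar',f(403,260,.075));P('jar side',atz('side',353,141,.075))
for n,c in dict(tart=(351,151,.04),wf=(244,130,.03),cup=(201,267,.04),s1=(323,169,.12),s2=(303,243,.12)).items():P(n,f(*c))
E
```

```text
noz [ 0.5758 -0.0761  0.158 ]
noz tri [ 0.5762 -0.0767  0.1433]
bar [ 0.5625 -0.01    0.065 ]
barends [[ 0.6079 -0.0041  0.065 ]
 [ 0.5172 -0.0159  0.065 ]]
0.09149149626488642
bar side [ 0.5611 -0.0088  0.065 ]
ptr [0.5718 0.2388 0.087 ]
ix [0.5842 0.1719 0.087 ]
ptr side [0.5686 0.2445 0.087 ]
ix side [0.5818 0.1747 0.087 ]
axis [-0.1154  0.9933  0.    ]
ext 0.06782370575210464 ptr->bar -0.24602977747316107
tray [ 0.5866 -0.2635  0.022 ]
tray [ 0.5967 -0.4259  0.022 ]
tray [ 0.3504 -0.4465  0.022 ]
tray [ 0.3382 -0.2864  0.022 ]
jar [ 0.4185 -0.3471  0.075 ]
jar side [ 0.4178 -0.3436  0.075 ]
tart [ 0.7094 -0.2297  0.04  ]
wf [0.7751 0.0567 0.03  ]
cup [0.4099 0.1744 0.04  ]
s1 [ 0.6502 -0.1453  0.12  ]
s2 [ 0.4678 -0.0908  0.12  ]
```

```bash
cat >> h.py <<'E'
def ori(y):
    y=np.array([y[0],y[1],0.]);y/=np.linalg.norm(y);z=np.array([0,0,-1.]);return np.column_stack([np.cross(y,z),y,z])
E
python3 - <<'E'
from h import *
B=np.array([.577,-.0765])
for s in(1,-1):print(robot.ik([*B,.1],ori([s,0])),robot.ik([.533,-.35,.1],ori([s,0])),robot.ik([.57,-.08,.065],ori([s*.115,-s*.993])))
robot.move_ptp([*B,.25],ori([1,0])); 
ci=robot.camera_info('wrist');save(robot.grab_frame('wrist'),'w1.png');print(proj('wrist',[*B,.158],ci),proj('wrist',[*B,.133],ci),robot.get_state()['qpos'],robot.get_state()['time'])
E
```

```text
[ 0.5249222   0.55655921 -0.58228546  1.80992716  0.38331284  0.88953983
 -0.23355786] [ 0.76587562  0.59464304 -0.32012965  1.67040737  0.22468903  0.91285198
  0.35900205] [ 0.30126227  0.54486176 -0.27563089  1.85111562  0.20342051  0.77292651
 -1.53816054]
[-0.67539703  0.77861495  1.08065564  1.85004972 -0.80718611  1.03093046
 -2.39663558] [ 0.35480235  0.58456683  0.24407788  1.68621209 -0.17220672  0.891871
 -2.47322275] [ 0.57858692  0.61963144 -0.64502975  1.84159731  0.48640994  0.84341522
  1.37701099]
[[279.87567233 214.00987131]] [[279.84117707 206.32175414]] [ 0.54559427  0.37312974 -0.59317337  1.67938403  0.22457806  1.15801462
 -0.10836899] 2.325
```

View pics/w1.png

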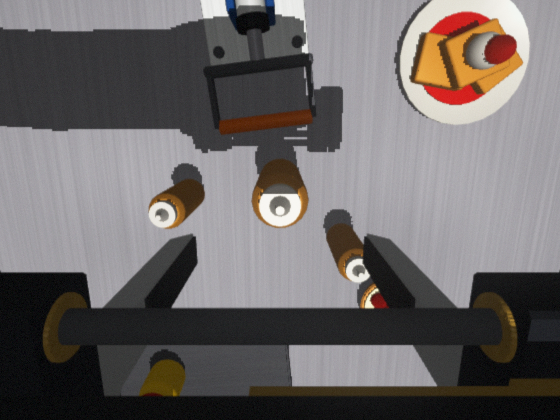

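The wrist view shows the nozzle at (280,210), against a predicted (280,214), so the estimate holds. The small bottles at (163,212) and (357,268) are clear of the fingers. Next: grasp, carry and place.

```bash
python3 - <<'E'
from h import *
B=[.577,-.0755]; T=[.533,-.352]
robot.move_linear([*B,.1],velocity=.12); robot.gripper_to(.03)
s=robot.get_state();print(s['opening'],s['grasp_force'],s['force'],s['time'])
robot.move_linear([*B,.18],velocity=.12); s=robot.get_state();print(s['opening'],s['force'])
robot.move_linear([*T,.18],velocity=.15)
robot.move_linear([*T,.112],velocity=.1)
h=robot.move_linear([*T,.098],velocity=.03,threshold=3);s=robot.get_state();print(h,s['ee_pos'],s['force'],s['opening'],s['time'])
save(robot.grab_frame('side'),'s2.png')
E
```

```text
0.04926508413545489 30.000199071509996 [-0.02762352 -0.33859843  0.12945954] 4.4833
0.04932579303500934 [ 0.63772861  0.1259485  -2.8550948 ]
True [ 0.53336598 -0.35224789  0.10235445] [ 0.65756549 -0.81288637  0.67662412] 0.049497853382858635 8.5333
```

```bash
python3 - <<'E'
from h import *
robot.gripper_to(.09); p=robot.get_state()['ee_pos']; robot.move_linear([p[0],p[1],.25],velocity=.15)
H=np.array([.562,-.0095]); a=np.array([-.1154,.9933]);R=ori(-a)
robot.move_ptp([*H,.2],R); robot.gripper_to(.044)
ci=robot.camera_info('wrist');save(robot.grab_frame('wrist'),'w2.png')
n=np.array([.9933,.1154])
print(proj('wrist',[[*H,.065],[*(H+.046*n),.065],[*(H-.046*n),.065]],ci))
s=robot.get_state();print(s['ee_pos'],s['time'],s['force'])
im=np.hstack([cv2.resize(robot.grab_frame('wrist'),(400,300)),cv2.resize(robot.grab_frame('side')[60:240,160:400],(400,300))]);save(im,'m.png')
E
```

```text
[[279.66580729 202.76496603]
 [279.70625604 151.01168687]
 [279.62817659 250.91260645]]
[ 0.56198613 -0.0094993   0.1999857 ] 13.1917 [ 0.21928827  0.9352119  -0.21660431]
```

View pics/m.png

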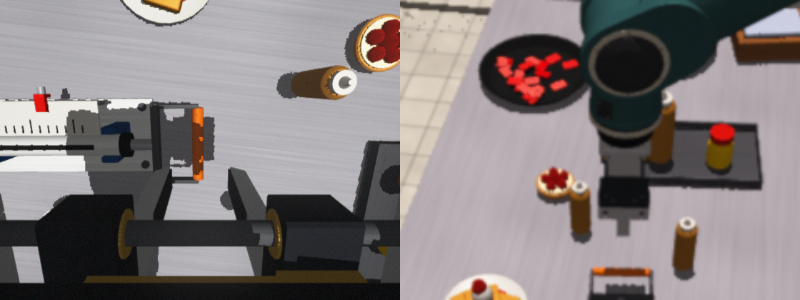

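View pics/w2.png

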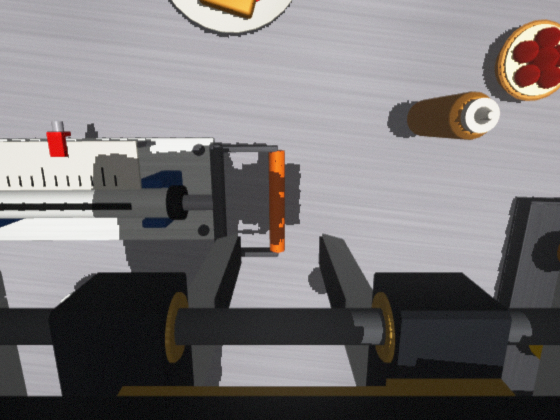

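The bottle stands upright in the tray. The bar centre is at (277.5,201), 2 px (about 2 mm) left of prediction, so I'll descend and pull most of the way.

```bash
python3 - <<'E'
from h import *
a=np.array([-.1154,.9933]);H=np.array([.562,-.0095])+.002*a
robot.move_linear([*H,.2]);print(robot.move_linear([*H,.065],velocity=.1,threshold=8)); robot.gripper_to(.005)
s=robot.get_state();print(s['opening'],s['grasp_force'],s['force'],s['ee_pos'])
p=s['ee_pos'].copy(); q=p.copy(); q[:2]-=.055*a
robot.move_linear(q,velocity=.05);robot.pause(.3)
s=robot.get_state();print(s['opening'],s['grasp_force'],s['force'],s['ee_pos'],s['time'])
t=robot.grab_frame('top');save(t,'t3.png');w=robot.grab_frame('wrist');sd=robot.grab_frame('side');save(sd,'s3.png');save(w,'w3.png')
c=lambda i,u,v,h,k:cv2.resize(i[v:v+h,u:u+h],(400,400),interpolation=cv2.INTER_CUBIC)
save(np.hstack([c(t,160,170,50,8),c(sd,250,240,60,0)]),'m3.png')
E
```

```text
False
0.013158070403965971 29.999055862426758 [-0.29160028  2.87290638  1.69389634] [ 0.56175802 -0.00716254  0.0650427 ]
0.0129517604588611 29.998841285705566 [-0.26388076  8.49338096  0.74986254] [ 0.56828423 -0.06133396  0.06506252] 17.175
```

View pics/m3.png

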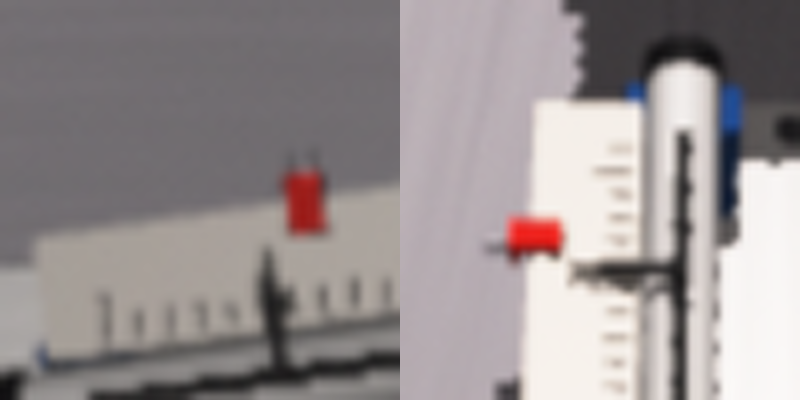

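```bash
python3 - <<'E'
from h import *
a=np.array([-.1154,.9933,0])
print((atz('top',193.4,201.25,.087)-atz('top',198.4,199,.087))@a,(atz('side',275.8,280.5,.087)-atz('side',274.5,275.4,.087))@a)
E
```

```text
0.01333513558463782 0.01412490949672618
```

```bash
python3 - <<'E'
from h import *
a=np.array([-.1154,.9933,0])
robot.move_linear(robot.get_state()['ee_pos']-.0135*a,velocity=.03);robot.pause(.5)
s=robot.get_state();print(s['opening'],s['grasp_force'],s['force'],s['ee_pos'],s['time'])
t=robot.grab_frame('top');sd=robot.grab_frame('side')
c=lambda i,u,v,h:cv2.resize(i[v:v+h,u:u+h],(400,400),interpolation=cv2.INTER_CUBIC)
save(np.hstack([c(t,160,170,50),c(sd,250,240,60)]),'m4.png')
E
```

```text
0.013139300039581508 29.998995065689087 [-1.49412246 10.08724775  3.34281422] [ 0.56981796 -0.07396333  0.0650242 ] 18.4083
```

View pics/m4.png

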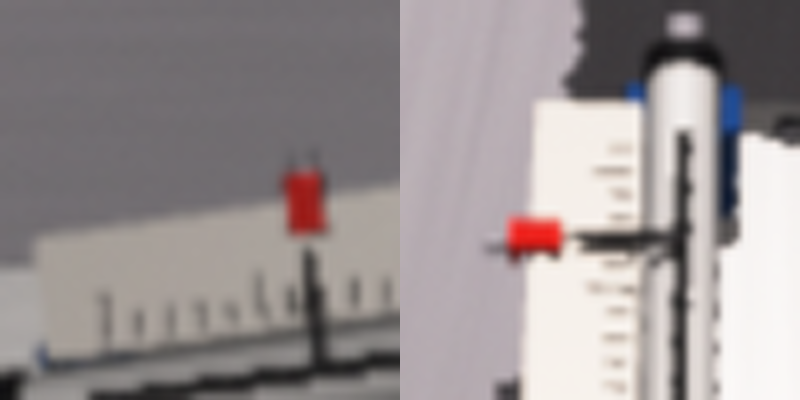

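The pointer tip is at top-crop (307,250), with the red block's edge middle at (307,232). In the side crop the two are also level. The gripper holds about 10 N steadily, so I'm handing in.

```bash
python3 - <<'E'
from h import *
print(robot.sign_off())
E
```

```text
the job is handed in; nothing more can be done
None
```

The job is handed in at about 18 s: the gold bottle stands upright in the tray beside the jar, and the gripper holds the rod steady at about 10 N with the pointer level with the red index in both camera views; no verdict was returned.

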